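# Punch the blank, unbolt the guard gate and hold it ajar

## Task

Work the punch with three full strokes of the hand pump's lever, all the way down and all the way back up each time. Then free the punch's guard gate: its barrel bolt sags and its head catches behind the bent lip of the keeper, so lift the bolt over the lip while you draw it out, pull the gate towards you against its spring until it stands about 6 cm open, and finish while holding it there. Leave the other things on the bench where they are.

Things in the scene. Friction and masses are not known exactly. Their poses are not given: they have to be found in the camera images.
- pump: Hand pump screwed to the bench: dark base plate 190 x 100 mm, grey block and a grey reservoir lying behind it, 135 mm tall in all. Origin on the bench, under the lever's pivot. The lever points along the pump's -x, towards the robot.
- lever (a joint): Pump lever, rad: 0 = up (its rest, 0.5 rad above level), grows as it is pushed down, stop at 0.62 (0.12 rad below level). A spring pushes it up by itself: about 2 N at the grip when up, 8 N when fully down. A full stroke goes beyond 0.5 and back below 0.1. Each stroke also drives the small ram inside the cage.
- lever_pivot (a point): Pivot of the pump lever, 110 mm above the bench; the pivot axis is level, along the pump's y.
- lever_grip (a point): Centre line of the lever's thick black rubber grip, 190 mm from the pivot and near the lever's end. The grip is 28 mm thick, 80 mm long plus rounded ends (116 to 224 mm from the pivot). At rest this point is 201 mm above the bench, at the lower stop 87 mm; closed fingers can push it from above.
- cage: Guard cage of a small blue hydraulic punch, screwed to the bench: 300 mm wide, 215 mm deep, 160 mm tall, grey posts and clear panes, open on top. Origin on the bench under the middle of its front plane; the front looks along its -x (towards the robot), y to its left. The gate fills the front; bolt and keeper are on the front at the right (-y), 130 mm up.
- gate (a joint): Gate of the cage, 220 mm wide, top at 160 mm, rad: 0 = shut, grows as its right-hand edge swings out towards the robot (clockwise seen from above). A spring shuts it: about 3 N at the bolt's knob when shut, 5 N at 0.27 rad, where the gap at the edge is 60 mm. It does not stay open by itself. While bolted it only rattles 0.02 rad.
- gate_hinge (a point): On the gate's upright hinge axis, 160 mm above the bench, at the left (+y) end of the gate.
- gate_edge (a point): Top of the gate's free stile (right-hand edge), 220 mm from the hinge axis, 160 mm above the bench; moves with the gate.
- bolt (a joint): How far the barrel bolt is drawn, m: 0 to 0.003 when home, grows as it slides along the gate towards the hinge (the gate's +y), stop at 0.05. Its head catches behind the keeper's lip at about 0.005 unless lifted; it is clear of the keeper beyond 0.027. Light friction (about 1 N); it stays where it is left.
- bolt_lift (a joint): How far the bolt is lifted in its tall, worn guides, m: 0 = sagging (its rest), stop at 0.018. 9 mm or more lets the head pass over the lip. It drops back when let go; 2 to 4 N lifts it. It only shifts, straight up, without tilting.
- bolt_knob (a point): Middle of the bolt's knob, an upright black sleeve 18 mm across and 55 mm tall on a thin stem, 24 mm in front of the gate; this point is 200 mm above the bench when the bolt sags, the sleeve's top 225 mm, nothing above or beside the upper half of the sleeve. It moves with bolt and gate; when shut it is 170 mm from the hinge measured along the gate (less as the bolt is drawn).
- bolt_head (a point): Centre of the bolt's round head, 28 mm across and 12 mm long, at the right-hand end of the 10 mm rod, 96 mm to the right of the knob, 130 mm above the bench when sagging.
- keeper_lip (a point): Middle of the upper edge of the keeper's bent-up lip, 4 mm thick, 124 mm above the bench: the rod passes over it and the head hangs behind it. The keeper's front wall (18 mm in front of the rod) keeps the gate shut until the head is drawn out past the lip.
- screwdriver: Bystander: yellow-handled screwdriver, 190 mm long, lying. Origin at the centre of its underside. Leave alone.
- wrench: Bystander: steel wrench, 150 mm long, lying beside the pump. Origin at the centre of its underside. Leave alone.
- tube: Bystander: upright cardboard tube, 64 mm across, 170 mm tall. Origin at the centre of its underside. Leave alone.
- jar: Bystander: closed jar, 56 mm across, 75 mm tall. Origin at the centre of its underside. Leave alone.
- spool: Bystander: spool of copper wire, 60 mm across, 45 mm tall, near the keeper side of the cage. Origin at the centre of its underside. Leave alone.
- shell: Bystander: blue plastic half-globe shell lying like a bowl, 120 mm across, 55 mm tall. Origin at the centre of its underside. Leave alone.
- psu: Bystander: flat black power brick, 90 x 60 x 35 mm. Origin at the centre of its underside. Leave alone.

How it is judged:
On the way, in this order (a step that is already met when the one before it is completed fails the run):
1. first stroke: lever pushed fully down (beyond 0.50 of 0.62 rad) (value of joint lever above 0.5 rad), for 0.04 s.
2. first stroke: lever let fully back up (below 0.10 rad) (value of joint lever below 0.1 rad), for 0.04 s.
3. second stroke: lever pushed fully down (beyond 0.50 of 0.62 rad) (value of joint lever above 0.5 rad), for 0.04 s.
4. second stroke: lever let fully back up (below 0.10 rad) (value of joint lever below 0.1 rad), for 0.04 s.
5. third stroke: lever pushed fully down (beyond 0.50 of 0.62 rad) (value of joint lever above 0.5 rad), for 0.04 s.
6. third stroke: lever let fully back up (below 0.10 rad) (value of joint lever below 0.1 rad), for 0.04 s.
7. bolt lifted over the keeper's lip while it is drawn: lifted 7 mm or more and drawn 12 to 30 mm (value of joint bolt_lift above 0.007 m and value of joint bolt between 0.012 and 0.03 m), for 0.02 s.
8. gate swung ajar (0.15 rad or more) (value of joint gate above 0.15 rad), for 0.1 s.
At the end, for the whole second after the job is handed in: The gate is held still between 0.15 and 0.45 rad open (33 to 98 mm at its edge; below 0.05 rad/s) with the fingers pressing on the gate or its bolt (over 0.5 N), the bolt drawn 20 mm or more, and the pump lever back up (below 0.1 rad) (value of joint gate between 0.15 and 0.45 rad and value of joint bolt above 0.02 m and value of joint lever below 0.1 rad and velocity of joint gate between -0.05 and 0.05 rad/s and contact force between the fingers and gate above 0.5 N); the arm keeps its last pose, push and grip.
It fails at once if a bystander shifted by more than 40 mm (distance of any of screwdriver, wrench, tube, jar, spool, shell, psu from where it was at the start of the episode above 0.04 m).
It also fails if it takes over 58 s, if anything falls off the work surface, if the arm or the gripper's body presses on something with over 40 N, if the wrist force passes 120 N, or if a joint passes its speed limit or range.

## Robot

A 6-joint arm with a two-finger parallel gripper is mounted at the origin on the work surface. World frame = base frame: x ahead of the robot, y to its left, z up, the work surface at z = 0. Lengths are in m, angles in rad, forces in N, time in s.
With the tool pointing down it reaches from about 0.4 to 0.825 m from the base axis. Payload 7 kg.
Tool frame: the origin (TCP) lies at the very end of the fingers, on their centre line; the grasp point (between the pads) lies 19 mm behind it; z points along the fingers, y is the line along which they close (so a half turn about z gives the same grasp; the last joint's range is limited). The gripper opens to 88 mm and grips with 3 to 60 N. Pads are 19 mm wide; open, the fingers measure 130 mm over their backs; the gripper's body (78 mm by 193 mm) begins 47 mm behind the grasp point.
Start: joints at [0.288, 0.359, 0.012, 0, -1.224, -0.288], TCP at [0.675, -0, 0.227] pointing down, gripper open.
Joint ranges: [-3.07, 3.07], [-1.43, 2.12], [-1.02, 1.25], [-3.03, 1.67], [-3.05, -0], [-3.03, 3.03]. Speed limits (rad/s): [2.39, 2.39, 3.01, 3.14, 3.14, 3.14].

## Interface

Orientations are given as [roll, pitch, yaw] about the fixed x, y, z axes, in that order (R = Rz(yaw) Ry(pitch) Rx(roll)).
In Python, from station import arm, grab_frame gives the robot as it stands.
- The arm moves only by the tool jog_arm, never from a script. Its argument "deltas" is a list that holds one entry, the list of rows, each a list of 4 numbers: the shift along the tool's x, y, z in units of 60 mm (1.0 is 60 mm), then the turn about the tool's z in units of 5 degrees (1.0 is 5 degrees). A call has 1 to 8 rows; each row is the pose to reach, as a shift and turn from the pose commanded when the call began, along the tool's axes at that moment; what a row does not reach only later rows make up. A row lasts 1/8 s, in which the tool goes at most 62.5 mm and 10.7 degrees, less where a joint would pass 70% of its speed; a pose out of reach is approached as far as the arm can. A call with a gripper value outside its range is refused whole. "grip" is the finger opening in mm, from 0 to 87.6, set as the call begins (left out, the last holds). The fingers move at their own pace and stop on an object; "squeeze" is the grip in N (left out, the last holds). Time passes only in rows, so rows that repeat a pose let the fingers close. It gives the time, the measured TCP pose, the force, the opening and the grip force at its end, in the units of the state.
- arm.get_state(): the state, without advancing time (a new reading comes with each control period).
- grab_frame(name): name is "scene" or "side" or "wrist"; returns a dict with "img" (480x640x3 uint8, red, green, blue), "vfov" (degrees; the focal length in pixels is half the picture's height over the tangent of half this angle, whatever the lens; pixels are square), "cx", "cy" (the principal point, pixels), "xyz" and "rotation" of the camera in the world. Camera axes: x right, y down, z forward; pixel columns grow to the right and rows downward; lengths in m; the calibration is good to about 2 mm. A picture is of the moment at which its call begins. There is no depth.
- arm.job_done(): hands the job in; it is judged then, once.
The state is a dict: "t": time; "q": joint angles; "qd": joint speeds; "joint_efforts": joint torques, N m; "eef_pos": TCP position; "ee_rot": TCP orientation; "force": force on the tool from outside, world axes, zero at the start; "moment": the same for the moment, N m; "width": finger opening in m; "gripper_force": force on a finger pad.
Only numpy, scipy, OpenCV 4.12 (cv2) and the standard library are available. Lean on these libraries where they do the work, as an engineer would, in place of code of your own. Each camera call takes 0.05 s, during which the arm holds its last target. There are 200 camera calls.

## Working session

There is one attempt and no reset: what is moved stays moved. The work goes in short steps, Python scripts to look and compute and a tool call to move; the robot and the scene stay as the last step left them, time stands still between calls to the robot, and variables do not carry over. Pictures are saved under pics/ and viewed, at most 10 in all, crops included, and the job is handed in when it is done.

Besides the shell and the picture viewer there is one more tool, called after ">>>" as name(argument=value, ...), one argument or row to a line, values as JSON. jog_arm: Moves the arm, as the interface text tells. Its arguments: {"type":"object","properties":{"deltas":{"type":"array"},"grip":{"type":"number"},"squeeze":{"type":"number"}},"required":["deltas"]}

```bash
mkdir -p pics; cat > h.py <<'E'
import numpy as np,cv2
from station import arm,grab_frame
def save(n,f): 
    fr=grab_frame(n); cv2.imwrite(f,fr['img'][:,:,::-1]); np.save(f'{n}.npy',fr,allow_pickle=True); return fr
def load(n): return np.load(f'{n}.npy',allow_pickle=True).item()
def ray(fr,u,v):
    f=fr['img'].shape[0]/2/np.tan(np.radians(fr['vfov'])/2)
    d=np.array([(u-fr['cx'])/f,(v-fr['cy'])/f,1]); R=np.array(fr['rotation'])
    if R.shape!=(3,3):
        from scipy.spatial.transform import Rotation; R=Rotation.from_euler('xyz',R).as_matrix()
    d=R@d; return np.array(fr['xyz']),d/np.linalg.norm(d)
def onz(fr,u,v,z):
    o,d=ray(fr,u,v); return o+d*(z-o[2])/d[2]
def tri(f1,p1,f2,p2):
    o1,d1=ray(f1,*p1);o2,d2=ray(f2,*p2)
    s=np.linalg.lstsq(np.c_[d1,-d2],o2-o1,rcond=None)[0]
    a=o1+s[0]*d1;b=o2+s[1]*d2; return (a+b)/2,np.linalg.norm(a-b)
def pix(fr,P):
    f=fr['img'].shape[0]/2/np.tan(np.radians(fr['vfov'])/2)
    R=np.array(fr['rotation']); c=R.T@(np.array(P)-np.array(fr['xyz'])); return c[:2]/c[2]*f+[fr['cx'],fr['cy']]
E
python3 - <<'E'
from h import *
for n in('scene','side'):
    fr=save(n,f'pics/{n}0.png'); print(n,fr['xyz'],np.array(fr['rotation']).round(3).tolist(),fr['vfov'],fr['cx'],fr['cy'])
print(arm.get_state())
E
```

```text
scene [1.1373543  0.56018631 1.25511557] [-2.48, -0.013, 2.325] 46.461489588906204 311.4929448127018 235.86666615568785
side [ 0.01928378 -0.50003005  0.79003739] [-2.326, 0.017, -0.79] 56.37807663916937 315.36186282359694 248.04865283521374
{'t': 0.1, 'q': array([ 2.88059933e-01,  3.59369070e-01,  1.11196777e-02, -2.78605969e-04,
       -1.22413041e+00, -2.88119758e-01]), 'qd': array([ 0.00013225, -0.00216706,  0.00201532,  0.00098631,  0.00013206,
        0.00016816]), 'joint_efforts': array([-1.42273191e-03, -5.84165347e+01,  2.93752134e+01,  7.01551259e+00,
        1.01412315e-02, -6.66964229e-05]), 'eef_pos': array([ 6.74540496e-01, -7.19127082e-05,  2.25673584e-01]), 'ee_rot': array([ 3.14000003e+00, -1.98860077e-04, -1.57095086e+00]), 'force': array([-0.74991594,  1.14435762, -0.13974366]), 'moment': array([-0.01032378, -0.04010801, -0.00643417]), 'gripper_force': 0.0, 'width': 0.08763462928127873}
```

View pics/scene0.png

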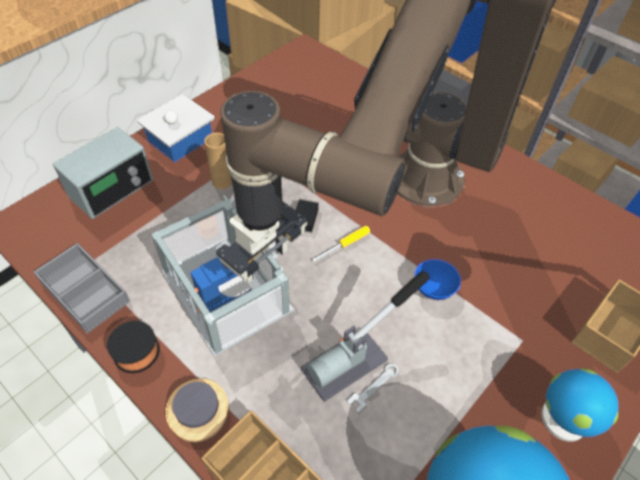

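View pics/side0.png

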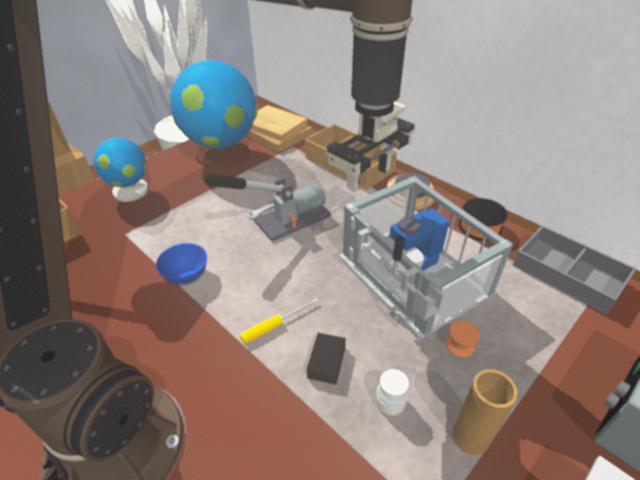

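Scene: grip about (412,288), pivot about (355,337), and the arm hides the knob. Side: grip about (226,182), lever pivot about (287,190), knob about (398,245), front-right post top about (425,290). I'll zoom in on both.

```bash
python3 - <<'E'
from h import *
a=load('side')['img'][:,:,::-1]; b=load('scene')['img'][:,:,::-1]
A=cv2.resize(a[160:340,330:520],None,fx=3,fy=3,interpolation=2)
B=cv2.resize(a[160:250,195:335],None,fx=2.85,fy=2.85*1.0,interpolation=2)
cv2.imwrite('pics/c1.png',A)
C=cv2.resize(b[255:405,290:440],None,fx=2,fy=2,interpolation=2)
w=max(B.shape[1],C.shape[1]); 
o=np.zeros((B.shape[0]+C.shape[0],w,3),np.uint8);o[:B.shape[0],:B.shape[1]]=B;o[B.shape[0]:,:C.shape[1]]=C
cv2.imwrite('pics/c2.png',o);print(A.shape,o.shape)
for n,z in(('side',0),):
    f=load(n)
    for nm,u,v,z in(('foot',425,325,0),('knob',398,245,.2),('grip',226,182,.201),('piv',287,190,.11)): print(nm,onz(f,u,v,z))
f=load('scene')
for nm,u,v,z in(('grip',412,288,.201),('piv',355,337,.11)): print(nm,onz(f,u,v,z))
E
```

```text
(540, 570, 3) (556, 399, 3)
foot [ 0.59783785 -0.2425991   0.        ]
knob [ 0.57407785 -0.16085196  0.2       ]
grip [0.4725002  0.25087345 0.201     ]
piv [0.62925666 0.22304721 0.11      ]
grip [0.48177178 0.27063565 0.201     ]
piv [0.62137137 0.23123293 0.11      ]
```

View pics/c1.png

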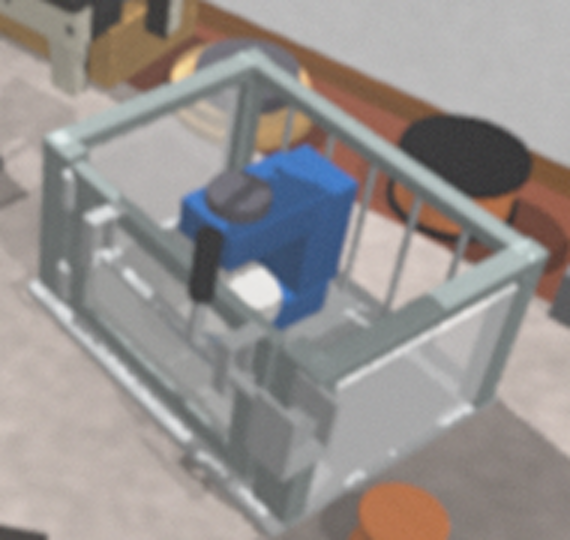

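View pics/c2.png

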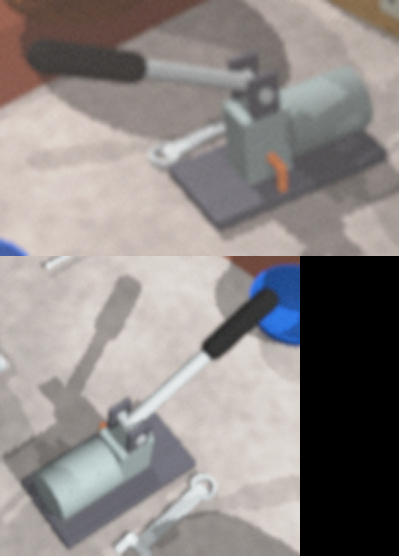

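c1: knob sleeve spans (208,230)–(202,300), front-left top corner (62,140), front-right corner about (318,375), in crop pixels. c2: grip runs (30,52)–(145,67) in the side view and (275,295)–(208,352) in the scene view.

```bash
cat >> h.py <<'E'
def pix(fr,P):
    from scipy.spatial.transform import Rotation
    f=fr['img'].shape[0]/2/np.tan(np.radians(fr['vfov'])/2)
    c=Rotation.from_euler('xyz',fr['rotation']).as_matrix().T@(np.array(P)-np.array(fr['xyz'])); return c[:2]/c[2]*f+[fr['cx'],fr['cy']]
E
python3 - <<'E'
from h import *
s=load('side');c=load('scene')
S=lambda u,v:(195+u/2.85,160+v/2.85)
C=lambda u,v:(290+u/2,255+(v-256)/2)
K=lambda u,v:(330+u/3,160+v/3)
for nm,p,q in(('tip',S(30,53),C(275,294)),('inner',S(146,67),C(207,353)),('mid',S(88,60),C(241,323))): print(nm,tri(s,p,c,q))
print('knob',onz(s,*K(205,265),.2),onz(s,*K(208,228),.225),onz(s,*K(202,300),.1725))
for nm,p in(('FL',(62,140)),('FR',(318,375)),('BL',(252,62)),('BR',(530,250))): print(nm,onz(s,*K(*p),.16))
# scene corners
for p in((155,237),(215,340),(288,300)): print(p,onz(c,*p,.16))
E
```

```text
tip (array([0.437228  , 0.27722277, 0.215642  ]), np.float64(0.0007925507222564456))
inner (array([0.52596906, 0.25463714, 0.16820474]), np.float64(0.005662931060695911))
mid (array([0.48072257, 0.26607537, 0.19242812]), np.float64(0.001974206937469069))
knob [ 0.56699082 -0.16699987  0.2       ] [ 0.57234206 -0.16188534  0.225     ] [ 0.56454637 -0.17018415  0.1725    ]
FL [0.64050974 0.01728149 0.16      ]
FR [ 0.57215065 -0.25615956  0.16      ]
BL [ 0.82280349 -0.02645424  0.16      ]
BR [ 0.76930576 -0.29558238  0.16      ]
(155, 237) [ 0.77578564 -0.29064685  0.16      ]
(215, 340) [0.85849038 0.03068104 0.16      ]
(288, 300) [0.67792869 0.07403792 0.16      ]
```

>>> jog_arm(
  deltas=[
    [[0, 0, -1.25, 0.5], [-0.8, 0.6, -1.25, 1.2], [-1.6, 1.2, -1.25, 2.0], [-2.4, 1.8, -1.25, 2.9], [-3.2, 2.4, -1.25, 2.9], [-4.0, 3.0, -1.25, 2.9], [-4.5, 3.5, -1.25, 2.9], [-4.5, 3.5, -1.25, 2.9]],
  ],
  grip=0,
  squeeze=20,
)

```text
t: 1.1
eef_pos: [0.4631, 0.2718, 0.3016]
ee_rot: [3.141, 0.0, -1.82]
force: [0.4, -0.1, 0.2]
width: 0.0132
gripper_force: 0.0
```

```bash
python3 - <<'E'
from h import *
c=save('scene','pics/scene1.png');s=save('side','pics/side1.png')
a=cv2.resize(s['img'][90:240,170:370],None,fx=2,fy=2)[:,:,::-1]
b=cv2.resize(c['img'][190:370,140:440],None,fx=2.6,fy=2.6,interpolation=2)[:240*2,:,::-1]
w=780;o=np.zeros((300+300,w,3),np.uint8)
k=cv2.resize(c['img'][200:300,150:330],None,fx=2.1,fy=3)[:, :,::-1] if 0 else cv2.resize(c['img'][200:300,170:296],None,fx=3,fy=3,interpolation=2)[:,:,::-1]
o[:300,:400]=a;o[:300,402:402+378]=k
g=cv2.resize(c['img'][190:340,300:500],None,fx=2,fy=2)[:,:,::-1];o[300:,:400]=g
w_=grab_frame('wrist')['img'][:,:,::-1];o[300:,402:780]=cv2.resize(w_,(378,300))
cv2.imwrite('pics/m.png',o);st=arm.get_state();print(st['eef_pos'],st['width'])
print('knob proj in scene',pix(c,[.569,-.165,.2]),'TCP proj',pix(c,st['eef_pos']),pix(s,st['eef_pos']))
E
```

```text
[0.4650492  0.26979792 0.30140949] 0.0027360535902898452
knob proj in scene [250.12860277 207.32687976] TCP proj [423.82444253 257.12480933] [210.69780641 141.23371032]
```

View pics/m.png

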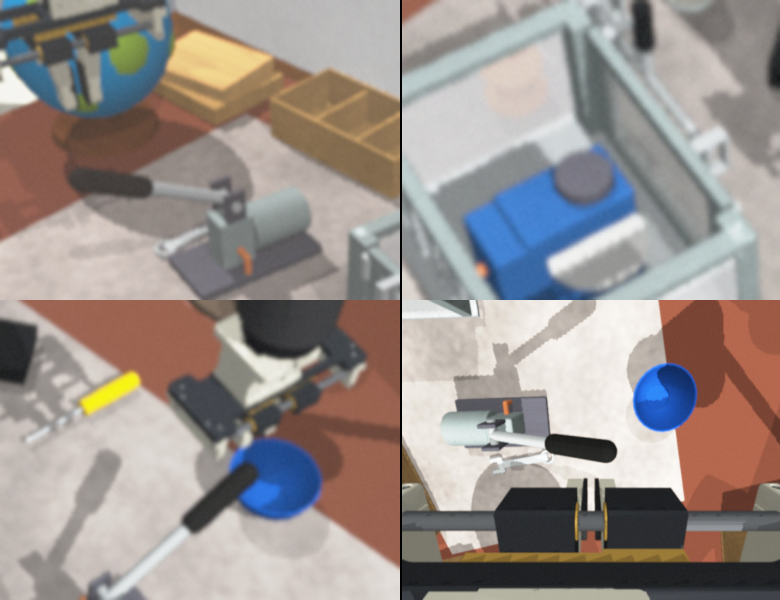

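Everything agrees: the knob appears in the scene view at about (250,209), against a predicted (250,207). Pushing the lever down.

>>> jog_arm(
  deltas=[
    [[0, 0, 0.7, 0], [0, 0, 1.2, 0], [0, 0, 1.7, 0], [0, 0, 2.2, 0], [0, 0, 2.7, 0], [0, 0, 3.1, 0], [0, 0, 3.15, 0], [0, 0, 3.15, 0]],
  ],
)

```text
t: 2.25
eef_pos: [0.4652, 0.2692, 0.1128]
ee_rot: [3.141, -0.001, -1.825]
force: [-6.7, 1.1, 7.9]
width: 0.0005
gripper_force: 4.4
```

>>> jog_arm(
  deltas=[
    [[0, 0, -0.5, 0], [0, 0, -1.0, 0], [0, 0, -1.5, 0], [0, 0, -2.0, 0], [0, 0, -2.2, 0], [0, 0, -2.2, 0], [0, 0, -2.2, 0]],
  ],
)

```text
t: 3.12
eef_pos: [0.4646, 0.2693, 0.2433]
ee_rot: [3.14, -0.002, -1.825]
force: [-0.9, 0.1, 0.2]
width: 0.0002
gripper_force: 0.0
```

```bash
python3 - <<'E'
from h import *
s=save('side','pics/side2.png');c=save('scene','pics/scene2.png')
o=np.hstack([cv2.resize(s['img'][90:240,170:370],None,fx=2,fy=2),cv2.resize(c['img'][230:380,280:480],None,fx=2,fy=2)])[:,:,::-1]
cv2.imwrite('pics/m2.png',o);print(arm.get_state()['force'])
E
```

```text
[-0.49894188 -0.18710933 -0.02351362]
```

View pics/m2.png

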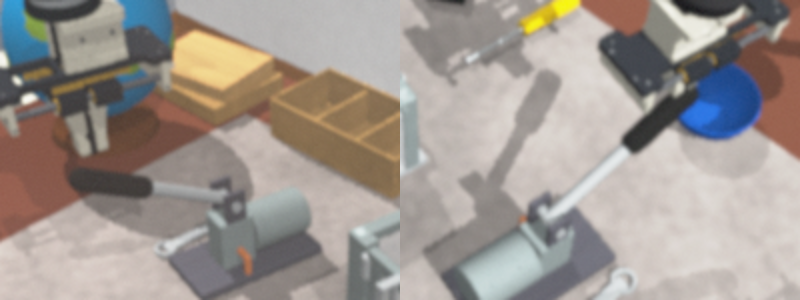

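The lever is back up at rest with the fingers just above the grip (side crop about (90,150)). Strokes two and three follow.

>>> jog_arm(
  deltas=[
    [[0, 0, 0.5, 0], [0, 0, 1.0, 0], [0, 0, 1.5, 0], [0, 0, 2.0, 0], [0, 0, 2.22, 0], [0, 0, 2.22, 0], [0, 0, 2.22, 0]],
  ],
)

```text
t: 4.1
eef_pos: [0.4642, 0.2702, 0.1112]
ee_rot: [3.14, -0.001, -1.823]
force: [-5.9, 2.3, 8.8]
width: 0.0007
gripper_force: 4.5
```

>>> jog_arm(
  deltas=[
    [[0, 0, -0.5, 0], [0, 0, -1.0, 0], [0, 0, -1.5, 0], [0, 0, -2.0, 0], [0, 0, -2.22, 0], [0, 0, -2.22, 0], [0, 0, -2.22, 0]],
  ],
)

```text
t: 4.97
eef_pos: [0.4644, 0.2696, 0.243]
ee_rot: [3.14, -0.002, -1.824]
force: [-1.0, 0.5, -0.0]
width: 0.0007
gripper_force: 0.0
```

>>> jog_arm(
  deltas=[
    [[0, 0, 0.5, 0], [0, 0, 1.0, 0], [0, 0, 1.5, 0], [0, 0, 2.0, 0], [0, 0, 2.22, 0], [0, 0, 2.22, 0], [0, 0, 2.22, 0]],
  ],
)

```text
t: 5.85
eef_pos: [0.4639, 0.2699, 0.1106]
ee_rot: [3.14, -0.002, -1.824]
force: [-6.9, 1.5, 9.8]
width: 0.0004
gripper_force: 4.5
```

>>> jog_arm(
  deltas=[
    [[0, 0, -0.5, 0], [0, 0, -1.0, 0], [0, 0, -1.5, 0], [0, 0, -2.0, 0], [0, 0, -2.5, 0], [0, 0, -3.0, 0], [0, 0, -3.4, 0], [0, 0, -3.4, 0]],
  ],
)

```text
t: 6.85
eef_pos: [0.4654, 0.2703, 0.3162]
ee_rot: [-3.141, 0.001, -1.824]
force: [0.4, -0.6, 0.2]
width: 0.0006
gripper_force: 0.0
```

```bash
python3 - <<'E'
from h import *
from scipy.spatial.transform import Rotation as Ro
s=load('side');c=load('scene')
# dark knob masks: upper sleeve
for n,f,(u,v) in(('side',s,(398,248)),('scene',c,(250,208))):
    g=f['img'].max(2)[v-35:v+35,u-25:u+25]
    m=(g<70).astype(np.uint8)
    k,l,st,ce=cv2.connectedComponentsWithStats(m)
    for i in range(1,k):
        if st[i,4]>25: print(n,st[i],st[i,0]+u-25,st[i,1]+v-35,ce[i]+[u-25,v-35])
st=arm.get_state();print(st['eef_pos'],st['ee_rot'])
R=Ro.from_euler('xyz',st['ee_rot']).as_matrix()
print('to knob, units',R.T@(np.array([.569,-.165,.30])-st['eef_pos'])/.06)
E
```

```text
side [ 21  24   9  23 146] 394 237 [397.97260274 247.95205479]
scene [22 27  6 16 73] 247 200 [249.82191781 207.94520548]
[0.46540981 0.27030865 0.31615989] [-3.14066639e+00  1.28994332e-03 -1.82378726e+00]
to knob, units [ 6.59239614 -3.48727072  0.26405823]
```

>>> jog_arm(
  deltas=[
    [[0.8, -0.4, 0, 0], [1.6, -0.8, 0, 0], [2.5, -1.3, 0, 0], [3.3, -1.75, 0, 0], [4.2, -2.2, 0, 0], [5.0, -2.6, 0, 0], [5.8, -3.0, 0, 0], [6.6, -3.5, 0, 0]],
  ],
  grip=50,
)

```text
t: 7.85
eef_pos: [0.5687, -0.1677, 0.3137]
ee_rot: [3.139, -0.0, -1.824]
force: [1.5, 0.5, 0.3]
width: 0.0501
gripper_force: 0.0
```

```bash
python3 - <<'E'
from h import *
from scipy.spatial.transform import Rotation as Ro
s=load('side');c=load('scene')
K,e=tri(s,(398,248),c,(249.8,207.9));print(K,e)
w=save('wrist','pics/w1.png');st=arm.get_state();print(st['eef_pos'],st['ee_rot'],st['width'])
R=Ro.from_euler('xyz',st['ee_rot']).as_matrix()
print(R.T@(K-st['eef_pos'])/.06,pix(w,K),pix(w,K+[0,0,.025]))
E
```

```text
[ 0.56952151 -0.16516137  0.19801495] 0.0009478996954594561
[ 0.56980189 -0.1727453   0.31267197] [ 3.13817597e+00 -2.69499333e-03 -1.82608723e+00] 0.049669976887340005
[-0.1262718   0.02991252  1.9107304 ] [319.96442968 236.2392859 ] [320.05995179 246.572595  ]
```

View pics/w1.png

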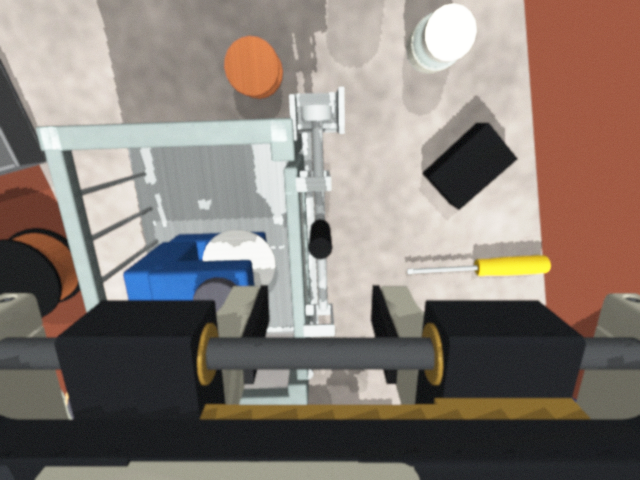

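Wrist view: the knob is at (320,238), as predicted (320,236–246), and the gate line runs straight up the image, so the tool is aligned. Descending to grip.

>>> jog_arm(
  deltas=[
    [[-0.1, 0, 0.5, 0], [-0.1, 0, 1.0, 0], [-0.1, 0, 1.5, 0], [-0.1, 0, 1.9, 0], [-0.1, 0, 1.92, 0], [-0.1, 0, 1.92, 0]],
  ],
)

```text
t: 8.65
eef_pos: [0.5707, -0.1603, 0.2002]
ee_rot: [3.141, -0.0, -1.824]
force: [0.6, -0.3, 1.2]
width: 0.0502
gripper_force: 0.0
```

>>> jog_arm(
  deltas=[
    [[0, 0, 0, 0], [0, 0, 0, 0], [0, 0, 0, 0], [0, 0, 0, 0], [0, 0, 0, 0], [0, 0, 0, 0]],
  ],
  grip=10,
  squeeze=25,
)

```text
t: 9.4
eef_pos: [0.5705, -0.1602, 0.2004]
ee_rot: [3.141, -0.0, -1.824]
force: [-1.7, 1.5, 3.8]
width: 0.0176
gripper_force: 25.0
```

>>> jog_arm(
  deltas=[
    [[0, 0, -0.12, 0], [0, 0, -0.22, 0], [0, 0, -0.22, 0], [0, 0, -0.22, 0]],
  ],
)

```text
t: 9.9
eef_pos: [0.5704, -0.1601, 0.2131]
ee_rot: [3.141, 0.0, -1.824]
force: [-1.4, 0.4, -3.3]
width: 0.0177
gripper_force: 25.0
```

>>> jog_arm(
  deltas=[
    [[-0.08, 0, 0, 0], [-0.16, 0, 0, 0], [-0.24, 0, 0, 0], [-0.32, 0, 0, 0], [-0.4, 0, 0, 0], [-0.48, 0, 0, 0], [-0.56, 0, 0, 0], [-0.62, 0, 0, 0]],
  ],
)

```text
t: 10.9
eef_pos: [0.5788, -0.1236, 0.2128]
ee_rot: [3.139, -0.0, -1.824]
force: [-7.2, 0.4, -2.7]
width: 0.0175
gripper_force: 25.0
```

>>> jog_arm(
  deltas=[
    [[-0.01, 0.08, 0, 0.4], [-0.03, 0.15, 0, 0.8], [-0.05, 0.23, 0, 1.2], [-0.08, 0.31, 0, 1.6], [-0.1, 0.38, 0, 2.0], [-0.13, 0.46, 0, 2.4], [-0.17, 0.53, 0, 2.8], [-0.2, 0.6, 0, 3.2]],
  ],
)

```text
t: 11.9
eef_pos: [0.5511, -0.1034, 0.2147]
ee_rot: [-3.136, 0.002, -2.103]
force: [4.5, -2.8, -2.8]
width: 0.0176
gripper_force: 25.0
```

>>> jog_arm(
  deltas=[
    [[0, 0, 0, 0], [0, 0, 0, 0], [0, 0, 0, 0], [0, 0, 0, 0]],
  ],
)

```text
t: 12.4
eef_pos: [0.5509, -0.1033, 0.2145]
ee_rot: [-3.137, 0.003, -2.101]
force: [5.1, -1.4, -2.8]
width: 0.0176
gripper_force: 25.0
```

```bash
python3 - <<'E'
from h import *
s=save('side','pics/s3.png');w=save('wrist','pics/w3.png')
o=np.hstack([cv2.resize(s['img'][150:350,320:530],(400,381)),cv2.resize(w['img'],(400,300))[:,:] if 0 else cv2.resize(w['img'],(400,381))])[:,:,::-1]
cv2.imwrite('pics/m3.png',o);st=arm.get_state();print(st['eef_pos'],st['force'],st['width'],st['gripper_force'])
E
```

```text
[ 0.55090912 -0.10334522  0.21457351] [ 4.6306793  -1.55126748 -1.34273611] 0.017525539683407722 25.00452607870102
```

View pics/m3.png

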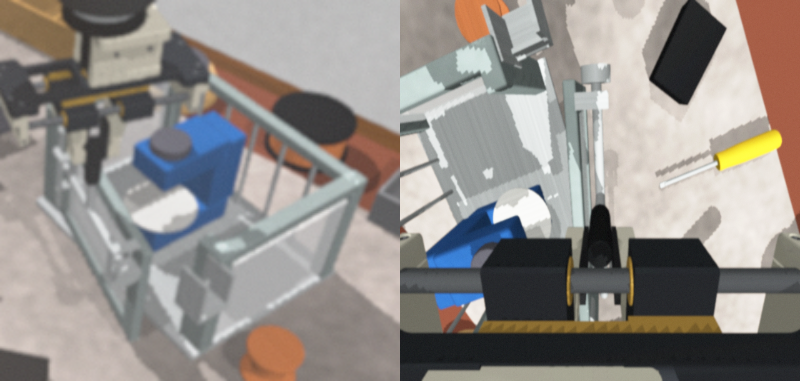

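The gate stands open at about 0.28 rad. The bolt is drawn, with its head clear of the keeper (wrist crop (595,72), keeper at (515,30)), and the fingers hold the knob. Handing in.

```bash
python3 -c "
from station import arm
print(arm.job_done())"
```

```text
the job is handed in; nothing more can be done
None
```

I worked the lever through three full strokes, lifted and drew the bolt about 37 mm, and handed the job in at about 12.5 s with the gate held roughly 6 cm open (about 0.28 rad); the hand-in returned no verdict.

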